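# Turn a handcart wheel to bring its valve round for pumping

## Task

The carver's handcart wheel rests with its axle in the open-topped slots of the bench stand, and it is to be pumped up next. Push the wheel round by its spokes with the fingertips, one spoke after another as needed, until the valve is at the very bottom of the wheel with its stem pointing straight up at the hub, then move clear. Do not push on the tyre or on the valve stem, do not lift the wheel in its slots, and leave the tools and other things on the bench where they are.

Things in the scene. Friction and masses are not known exactly. Their poses are not given: they have to be found in the camera images.
- stand: Fixed stand: wooden board 180 x 280 x 18 mm with a grey A-frame before and behind the wheel. Origin: under the board's centre, on the bench. Its x axis is level, along the axle, from the robot's side through the wheel to the far side; y is level in the wheel's plane; z up. The axle's centre is 160 mm straight above the origin. Yaw up to 0.3 rad from facing the robot squarely.
- slot (a point): Centre of the near A-frame's slot: on the axle line, 52 mm before the wheel's middle plane, fixed to the stand. Legs 14 mm thick spread from here down to 122 mm either side; the slot cheeks, 37 mm wide overall, end 15 mm above the axle's centre. Above that the wheel's face is open. Axes as the stand's.
- spokes: The five equal steel spokes. Origin: wheel's centre, on the axle. x along the axle, as the stand's; z is the way the valve stem points and turns with the wheel. One spoke lies along z, the others every 72 degrees about x, so the valve stands midway between two. Hub flanges 44 mm diameter, out to 39 mm before and behind the wheel's middle plane; axle ends at 68 mm. Rim's inner radius 89 mm.
- near_rod (a point): A point on the near rod of the spoke that lies along z, 55 mm from the axle, 21 mm before the wheel's middle plane. Each spoke is a pair of 9 mm round rods, near and far: the near rod runs straight from 34 mm before the middle plane at 19 mm from the axle to 8 mm before it at 92 mm; the far rod mirrors it. Axes as the spokes'.
- tyre: Black rubber tyre, round in section, 42 mm thick, outer diameter 262 mm, inner diameter 178 mm (there the 38 mm wide aluminium rim shows). Origin: centre of the wheel. It is not to be pushed on.
- stem: Valve stem, a straight 12 mm round brass stem on an 18 mm rubber foot, 40 mm long, standing on the inside of the rim in the wheel's middle plane and pointing at the hub. Origin: its foot on the rim, 89 mm from the axle; its z axis is the way it points. It is not to be pushed on.
- wheel (a joint): Angle of the wheel (rad) about the stand's x axis: 0 when the valve is at the very bottom and the stem points straight up; grows when the wheel turns clockwise as seen from the robot (top going to the robot's right, -y). It turns without stops, is stiff (about 0.15 N m, 3 N at the spokes) and stays where it is left. It starts 1.8 to 4.4.
- axle (a joint): Height of the axle above the floor of its slots (m): 0 when seated. It would lift out if the wheel was raised (wheel and axle together about 1 kg).
- spanner: Loose 120 mm spanner lying on the stand's board at the robot's side of the wheel. To be left alone.
- gouge_wide: Loose carving gouge, 110 mm wooden handle and 100 mm blade, lying at the robot's left; origin where the handle meets the ferrule. To be left alone.
- gouge_long: Loose carving gouge with a 130 mm blade, lying at the robot's right; origin where the handle meets the ferrule. To be left alone.
- mallet: Loose wooden carver's mallet, 80 mm diameter, 218 mm high, standing on its head at the robot's right; origin under its foot. To be left alone.
- block_tall: Loose white carving blank 40 x 40 x 75 mm, standing between robot and stand, left; origin under it. To be left alone.
- block_flat: Loose white carving blank 65 x 45 x 40 mm, lying between robot and stand, right; origin under it. To be left alone.
- pump: Loose black hand pump, about 310 mm long and 30 mm high, lying beyond the stand. To be left alone.
- mug: Loose white mug, 80 mm diameter, 90 mm high, at the left; origin under it. To be left alone.

How it is judged (in metres and radians):
On the way:
1. a spoke is pushed with the fingers (contact force between any of the fingers, the arm and spokes above 0.3 N), for 0.01 s.
At the end, for the whole second after the job is handed in: The valve is at the bottom of the wheel and its stem points straight up within 0.12 rad (7 degrees), the wheel is at rest with its axle seated (within 4 mm), and every loose thing is within 20 mm of where it began (angle between stem's own z axis and vertical below 0.12 rad and velocity of joint wheel between -0.03 and 0.03 rad/s and value of joint axle below 0.004 m and distance of each of spanner, gouge_wide, gouge_long, mallet, block_tall, block_flat, pump, mug from where it was at the start of the episode below 0.02 m); the robot touches nothing.
It fails at once if the wheel is lifted in its slots by more than 8 mm (value of joint axle above 0.008 m).
It fails at once if the robot pushes on the tyre with more than 3 N (contact force between the arm and tyre above 3 N).
It fails at once if the robot's fingers push on the tyre with more than 3 N (contact force between the fingers and tyre above 3 N).
It fails at once if the valve stem is pushed with more than 3 N (contact force between any of the arm, the fingers and stem above 3 N).
It fails at once if a loose thing on the bench is moved by more than 20 mm (distance of any of spanner, gouge_wide, gouge_long, mallet, block_tall, block_flat, pump, mug from where it was at the start of the episode above 0.02 m).
It also fails if it takes over 64 s, if anything falls off the work surface, if the arm or the gripper's body presses on something with over 40 N, if the wrist force passes 120 N, or if a joint passes its speed limit or range.

## Robot

A 6-joint arm with a two-finger parallel gripper is mounted at the origin on the work surface. World frame = base frame: x ahead of the robot, y to its left, z up, the work surface at z = 0. Lengths are in mm, angles in rad, forces in N, time in s.
With the tool pointing down it reaches from about 300 to 875 mm from the base axis. Payload 4.2 kg.
Tool frame: the origin (TCP) lies at the very end of the fingers, on their centre line; the grasp point (between the pads) lies arm.grip_point_offset behind it (arm.grip_point_offset is the distance from the TCP to the grasp point, in mm); z points along the fingers, y is the line along which they close (so a half turn about z gives the same grasp; the last joint's range is limited). The gripper opens to 85 mm and grips with 20 to 120 N. Pads are 22 mm wide; open, the fingers measure 114 mm over their backs; the gripper's body (76 mm by 85 mm) begins 54 mm behind the grasp point. The pads swing forward as they close: fully open they stand 13 mm farther back than shut.
Start: joints at [-1.199, 0.32, 1.565, -0, 1.257, -0.02], TCP at [219.569, -531.442, 231.338] pointing down, gripper open.
Joint ranges: [-3.11, 3.11], [-0.84, 2.01], [0.21, 2.61], [-1.34, 4.49], [0.05, 2.63], [-2.56, 2.56]. Speed limits (rad/s): [2.57, 2.57, 3.14, 3.14, 3.14, 3.14].

## Interface

Orientations are given as a unit quaternion [x, y, z, w].
In Python, from station import arm gives the robot as it stands.
- The arm moves only by the tool send_rows, never from a script. Its argument "moves" is a list that holds one entry, the list of rows, each a list of 6 numbers: the shift along the tool's x, y, z in units of 0.3 m (1.0 is 0.3 m), then the turn, a rotation vector about the tool's x, y, z in units of pi rad (1.0 is pi rad). A call has exactly 8 rows; each row shifts and turns the commanded pose from where the row before left it, along the tool's axes as they then stand; what a row does not reach is not made up. A row lasts 1/12 s, in which the tool goes at most 41.7 mm and 7.16 degrees, less where a joint would pass 70% of its speed; a pose out of reach is approached as far as the arm can. A call with a number of a shift or a turn outside -1 to 1 is refused whole. A call with a gripper value outside its range is refused whole. "jaw" is the opening, from 0 (shut) to 1 (fully open), set as the call begins (left out, the last holds). The fingers move at their own pace and stop on an object; "squeeze" is the grip in N (left out, the last holds). Time passes only in rows, so rows that do not move let the fingers close, or fill a call up. It gives the time, the measured TCP pose, the force, the opening and the grip force at its end, in the units of the state.
- arm.sense(): the state, without advancing time (a new reading comes with each control period).
- arm.grab_frame(name): name is "scene" or "top" or "wrist"; returns the picture (420x560x3 uint8, red, green, blue); there is no depth.
- arm.camera_model(name): a dict with "K" (3x3 intrinsics, pixels), "extrinsics" (4x4, takes a point from camera to world coordinates); the wrist camera has in their place "hand_eye" (4x4, takes a point from camera to tool coordinates, whose origin is the TCP and whose axes are the flange's). Camera axes: x right, y down, z forward; pixel columns grow to the right and rows downward; lengths in mm; the calibration is good to about 2 mm. A picture is of the moment at which its call begins: read the wrist's pose just before it. camera_model takes no time and is no camera call.
- arm.hand_in(): hands the job in; it is judged then, once.
The state is a dict: "clock": time; "qpos": joint angles; "joint_velocities": joint speeds; "tau": joint torques, N m; "eef_pos": TCP position; "tcp_rot": TCP orientation; "contact_force": force on the tool from outside, world axes, zero at the start; "wrist_torque": the same for the moment, N m; "opening": finger opening in mm; "gripper_force": force on a finger pad.
Only numpy, scipy, OpenCV 4.12 (cv2) and the standard library are available. Lean on these libraries where they do the work, as an engineer would, in place of code of your own. Each camera call takes 0.05 s, during which the arm holds its last target. There are 200 camera calls.

## Working session

There is one attempt and no reset: what is moved stays moved. The work goes in short steps, Python scripts to look and compute and a tool call to move; the robot and the scene stay as the last step left them, time stands still between calls to the robot, and variables do not carry over. Pictures are saved under pics/ and viewed, at most 10 in all, crops included, and the job is handed in when it is done.

Besides the shell and the picture viewer there is one more tool, called after "Emit:" as name([rows], argument=value, ...), one row to a line, values as JSON. send_rows: Moves the arm, as the interface text tells. Shifts and turns lie within -1 to 1; 1 stands for 0.3 m of shift or pi rad of turn. Its arguments: {"type":"object","properties":{"moves":{"type":"array","items":{"type":"array","items":{"type":"array","items":{"type":"number","minimum":-1,"maximum":1}}}},"jaw":{"type":"number"},"squeeze":{"type":"number"}},"required":["moves"]}

```bash
ls; mkdir -p pics; python3 - <<'E'
from station import arm
import cv2,numpy as np
for n in("scene","top"):
    im=arm.grab_frame(n); cv2.imwrite(f"pics/{n}0.png",im[:,:,::-1]); m=arm.camera_model(n); print(n,np.round(m["K"],1).tolist(),np.round(m["extrinsics"],3).tolist())
print(np.round(arm.camera_model("wrist")["hand_eye"],3).tolist()); print(arm.sense()); print(arm.grip_point_offset)
E
```

```text
pics
scene [[406.3, 0.0, 274.0], [0.0, 406.3, 210.6], [0.0, 0.0, 1.0]] [[-0.745, 0.518, -0.42, 1050.687], [0.667, 0.583, -0.464, 496.699], [0.005, -0.626, -0.78, 1008.614], [0.0, 0.0, 0.0, 1.0]]
top [[483.8, 0.0, 284.0], [0.0, 483.8, 205.4], [0.0, 0.0, 1.0]] [[0.059, -0.972, 0.226, 277.856], [-0.998, -0.059, 0.009, -13.915], [0.004, -0.226, -0.974, 1450.646], [0.0, 0.0, 0.0, 1.0]]
[[-0.0, -0.949, -0.315, 80.367], [1.0, -0.0, 0.0, 1.302], [-0.0, -0.315, 0.949, -143.645], [0.0, 0.0, 0.0, 1.0]]
{'clock': 0.1, 'qpos': array([-1.19902054e+00,  3.20233514e-01,  1.56555021e+00, -3.39029905e-06,
        1.25741725e+00, -1.99830952e-02]), 'joint_velocities': array([-1.03825211e-03, -1.09123608e-03, -2.07853169e-03,  5.85925261e-05,
        6.05566395e-04, -1.95014787e-03]), 'tau': array([ 2.18609339e-04, -4.16408551e+01, -2.34704429e+01, -2.61518329e-05,
        4.90924183e-03, -6.04709669e-06]), 'eef_pos': array([ 219.39644764, -531.03442021,  230.56580535]), 'tcp_rot': array([ 9.80876465e-01,  1.94629684e-01, -1.42308371e-04, -7.91472783e-04]), 'contact_force': array([ 0.20366794, -0.19302029,  0.55496667]), 'wrist_torque': array([-0.00669355,  0.06888754, -0.02159146]), 'gripper_force': 0.0, 'opening': 85.5336598097585}
18.700000000000003
```

View pics/scene0.png

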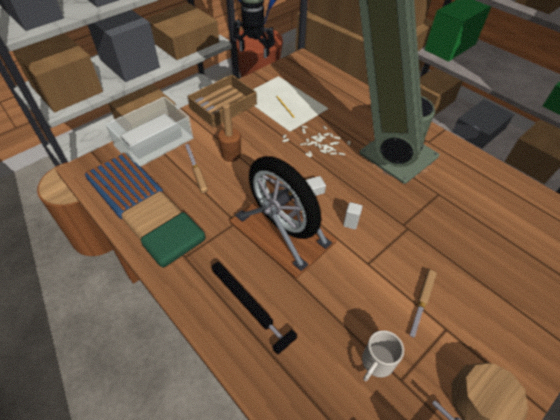

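View pics/top0.png

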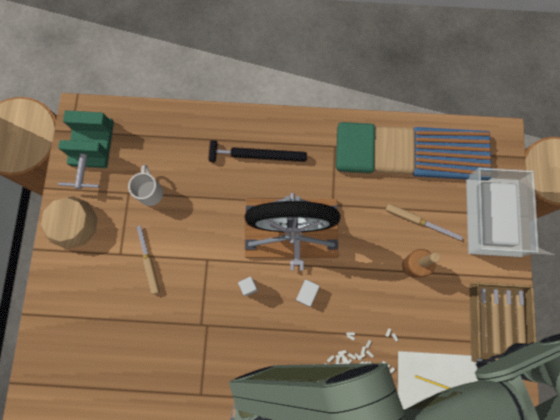

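The scene view shows the wheel's far side at about (285,197), with the stand board around (285,240). In the top view the tyre is centred at about (292,216), the near A-frame's legs run along row 243, and the blocks sit at (248,286) and (307,293). Next I'll locate the stand.

```bash
cat > h.py <<'E'
from station import arm
import cv2,numpy as np
from scipy.spatial.transform import Rotation as R
def cam(n,s=None):
    m=arm.camera_model(n)
    if n=="wrist":
        s=s or arm.sense(); T=np.eye(4); T[:3,:3]=R.from_quat(s["tcp_rot"]).as_matrix(); T[:3,3]=s["eef_pos"]
        return np.array(m["K"]),T@np.array(m["hand_eye"])
    return np.array(m["K"]),np.array(m["extrinsics"])
def ray(c,uv):
    K,E=c; d=E[:3,:3]@np.linalg.solve(K,[uv[0],uv[1],1]); return E[:3,3],d
def onplane(c,uv,n,p):
    o,d=ray(c,uv); return o+d*(np.dot(np.array(p)-o,n)/np.dot(d,n))
def proj(c,P):
    K,E=c; q=K@(E[:3,:3].T@(np.array(P)-E[:3,3])); return q[:2]/q[2]
E
python3 - <<'E'
from h import *
im=cv2.imread("pics/top0.png")
c=cam("top")
g=im[170:290,225:365]; hsv=cv2.cvtColor(g,cv2.COLOR_BGR2HSV)
blk=((hsv[...,2]<45)).astype(np.uint8)
n,l,st,ce=cv2.connectedComponentsWithStats(blk)
i=1+np.argmax(st[1:,4]); print("tyre",st[i],ce[i]+[225,170], [np.round(x,2) for x in cv2.minAreaRect(np.argwhere(l==i)[:,::-1].astype(np.float32))] )
for uv in [(245,200),(340,200),(245,258),(340,258),(292,229)]: print(uv,onplane(c,uv,[0,0,1],[0,0,18]).round())
for uv in [(297,265),(292,216)]: print(uv,onplane(c,uv,[0,0,1],[0,0,160]).round())
for uv,z in [((248,286),75),((307,291),40),((421,262),150)]: print(uv,onplane(c,uv,[0,0,1],[0,0,z]).round())
cv2.imwrite("pics/c1.png",cv2.resize(g,None,fx=5,fy=5,interpolation=cv2.INTER_CUBIC))
E
```

```text
tyre [  21   31   94   28 1428] [292.41176471 211.68977591] [array([67.53, 44.18]), array([93.05, 26.72]), np.float64(0.83)]
(245, 200) [620. 119.  18.]
(340, 200) [ 637. -170.   18.]
(245, 258) [443. 106.  18.]
(340, 258) [ 460. -176.   18.]
(292, 229) [539. -29.  18.]
(297, 265) [416. -46. 160.]
(292, 216) [549. -25. 160.]
(248, 286) [359.  86.  75.]
(307, 291) [357. -81.  40.]
(421, 262) [ 446. -379.  150.]
```

View pics/c1.png

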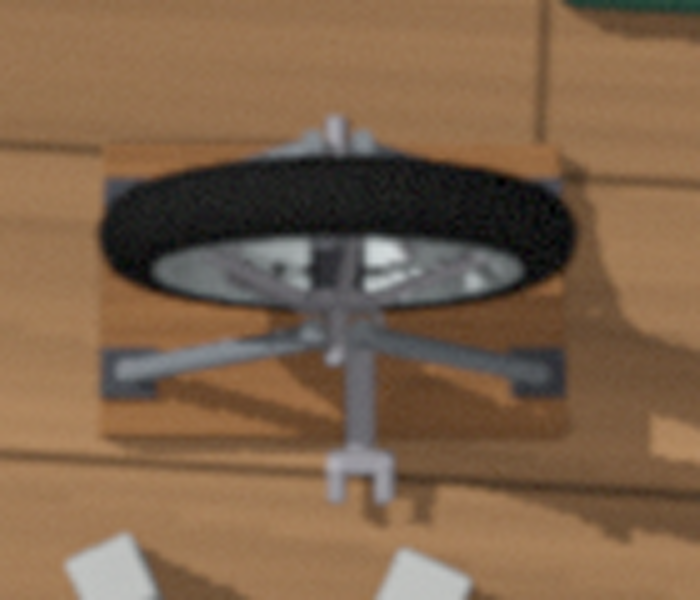

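The crop shows the board corners at (105,143), (562,145), (570,438) and (100,437), and the axle ends at (337,118) and (335,362). The spanner sticks out toward the robot at x≈360. I'll crop the scene view for the wheel angle and work out the stand pose from the corners.

```bash
python3 - <<'E'
from h import *
c=cam("top")
P=[onplane(c,np.array(u)/5+[225,170],[0,0,1],[0,0,18]) for u in [(105,143),(562,145),(570,438),(100,437)]]
print(np.round(P)); print("centre",np.mean(P,0))
a=[onplane(c,np.array(u)/5+[225,170],[0,0,1],[0,0,160]) for u in [(337,118),(335,362)]]; print("axle",np.round(a),np.mean(a,0), np.arctan2(*(a[0]-a[1])[1::-1]))
y=(P[0]+P[3]-P[1]-P[2]); print("yaw",np.arctan2(-y[0],y[1]))
cv2.imwrite("pics/c2.png",cv2.resize(cv2.imread("pics/scene0.png")[145:275,225:345],None,fx=4.6,fy=4.6,interpolation=cv2.INTER_CUBIC))
E
```

```text
[[ 624.  117.   18.]
 [ 640. -162.   18.]
 [ 461. -173.   18.]
 [ 445.  106.   18.]]
centre [542.4894958  -27.93958637  18.        ]
axle [[612. -23. 160.]
 [476. -29. 160.]] [543.99497126 -25.92806659 160.        ] 0.04749531713638392
yaw 0.056820623297347356
```

View pics/c2.png

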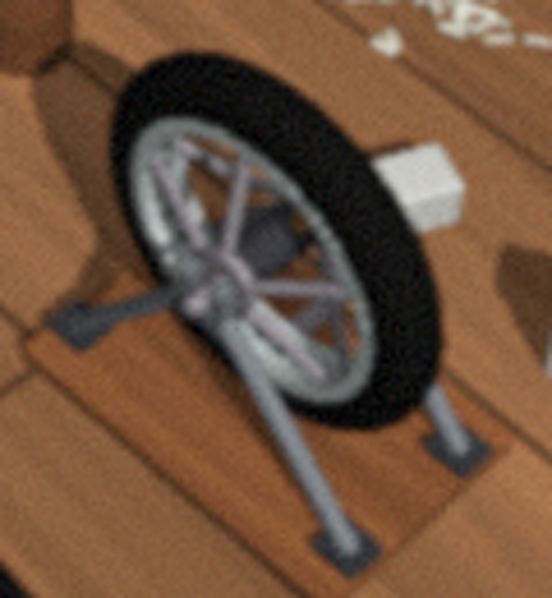

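The crop shows four far rods, running from the hub to rim points near (165,165), (240,165), (345,290) and (320,370).

```bash
cat >> h.py <<'E'
C=np.array([543,-27,160.]); YAW=0.054
X=np.array([np.cos(YAW),np.sin(YAW),0]); Y=np.array([-X[1],X[0],0]); Z=np.array([0,0,1.])
def wp(th,r,x): # point at valve-angle th, radius r, axial x
    return C+x*X+r*(np.sin(th)*Y-np.cos(th)*Z)
def whl(c,uv,x):
    p=onplane(c,uv,X,C+x*X)-C; y,z=p@Y,p[2]; return np.round([np.arctan2(y,-z)%(2*np.pi),np.hypot(y,z)],2)
E
python3 - <<'E'
from h import *
c=cam("scene")
f=lambda u:np.array(u)/4.6+[225,145]
for u in [(165,165),(240,165),(345,290),(320,370)]: print(u,whl(c,f(u),10), whl(c,f(u),10)[0]%(2*np.pi/5))
print("hub",(proj(c,C+39*X)-[225,145])*4.6)
for k in range(5):
  th=0.3+0; pass
E
```

```text
(165, 165) [ 4.55 79.09] 0.7800888156922481
(240, 165) [ 3.37 63.45] 0.8567258771281656
(345, 290) [ 1.88 74.06] 0.6233629385640826
(320, 370) [ 0.7  87.92] 0.7
hub [221.48185956 274.78823977]
```

```bash
python3 - <<'E'
from h import *
c=cam("scene"); t=cam("top")
im=cv2.imread("pics/c2.png")
big=cv2.resize(im,None,fx=1,fy=1)
for th in (2.58,3.84):
  for r in (89,49):
    print(th,r,((proj(c,wp(th,r,0))-[225,145])*4.6).round(),((proj(t,wp(th,r,0))-[225,170])*5).round())
h=cv2.cvtColor(im,cv2.COLOR_BGR2HSV)
for th in (2.58,3.84):
  for r in (85,75,65,55):
    u=((proj(c,wp(th,r,0))-[225,145])*4.6).astype(int); print(th,r,u,h[u[1],u[0]], im[u[1],u[0]])
cv2.imwrite("pics/c3.png",cv2.resize(im[100:300,110:370],None,fx=3,fy=3,interpolation=cv2.INTER_CUBIC))
E
```

```text
2.58 89 [332. 197.] [249. 211.]
2.58 49 [302. 217.] [290. 224.]
3.84 89 [200. 110.] [451. 215.]
3.84 49 [231. 169.] [399. 227.]
2.58 85 [328 199] [ 0 35 22] [19 19 22]
2.58 75 [321 204] [102 142   9] [9 7 4]
2.58 65 [313 209] [66 17 77] [73 77 72]
2.58 55 [306 214] [26 19 94] [87 93 94]
3.84 85 [203 116] [165  23  22] [21 20 22]
3.84 75 [210 131] [ 70  14 113] [109 113 107]
3.84 65 [218 145] [ 14 105 107] [ 63  84 107]
3.84 55 [226 160] [ 6 58 92] [71 75 92]
```

View pics/c3.png

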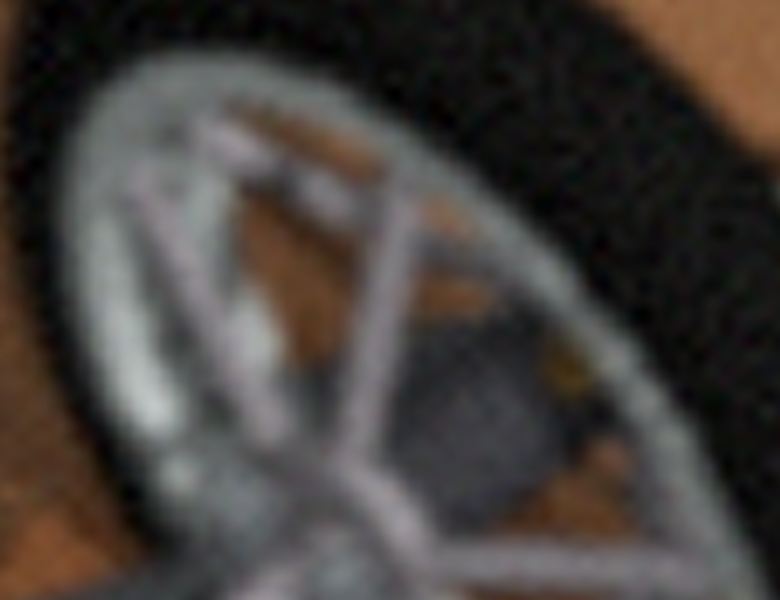

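The brass stem tip shows at (572,365), which is (300,222) in the previous crop. That puts the valve at θ ≈ 2.58 rad, up and to the left as the robot sees it. My plan is to push the right-hand spoke (θ≈4.47) counter-clockwise over the top with a horizontal tool.

```bash
cat >> h.py <<'E'
def tgtR(pitch=0.,roll=0.):
    M=np.column_stack([Z,-Y,X])           # tool x up, y right, z along axle
    return R.from_matrix(M)*R.from_euler('y',pitch)*R.from_euler('z',roll)
def rows(p1,R1,n,s=None,p0=None,R0=None):
    s=s or arm.sense(); p0=s["eef_pos"] if p0 is None else p0; R0=R.from_quat(s["tcp_rot"]) if R0 is None else R0
    w=(R0.inv()*R1).as_rotvec()/n; dp=(np.array(p1)-p0)/n
    print("deg/row",np.degrees(np.linalg.norm(w)).round(2),"mm/row",np.linalg.norm(dp).round(1))
    for k in range(n):
        Rk=R0*R.from_rotvec(w*k); print((np.r_[Rk.inv().apply(dp)/300,w/np.pi]).round(3).tolist(),end=",\n" if (k+1)%8 else "\n--\n")
def st():
    s=arm.sense(); d=s["eef_pos"]-C; M=R.from_quat(s["tcp_rot"]).as_matrix()
    print("t",round(s["clock"],2),"p",s["eef_pos"].round(1),"axial",round(d@X,1),"Y",round(d@Y,1),"Z",round(d[2],1),"xtool",M[:,0].round(3),"ztool",M[:,2].round(3),"F",s["contact_force"].round(1),"open",round(s["opening"],1),"q",s["qpos"].round(2))
E
python3 - <<'E'
from h import *
rows([430,-90,215],tgtR(),24)
E
```

```text
deg/row 3.82 mm/row 20.4
[0.05, -0.045, 0.002, -0.004, 0.021, 0.003],
[0.05, -0.046, 0.005, -0.004, 0.021, 0.003],
[0.049, -0.047, 0.008, -0.004, 0.021, 0.003],
[0.048, -0.047, 0.01, -0.004, 0.021, 0.003],
[0.046, -0.048, 0.013, -0.004, 0.021, 0.003],
[0.045, -0.049, 0.015, -0.004, 0.021, 0.003],
[0.043, -0.049, 0.018, -0.004, 0.021, 0.003],
[0.042, -0.05, 0.02, -0.004, 0.021, 0.003]
--
[0.04, -0.051, 0.022, -0.004, 0.021, 0.003],
[0.038, -0.051, 0.024, -0.004, 0.021, 0.003],
[0.036, -0.052, 0.026, -0.004, 0.021, 0.003],
[0.033, -0.053, 0.027, -0.004, 0.021, 0.003],
[0.031, -0.053, 0.029, -0.004, 0.021, 0.003],
[0.028, -0.054, 0.03, -0.004, 0.021, 0.003],
[0.026, -0.055, 0.031, -0.004, 0.021, 0.003],
[0.023, -0.055, 0.032, -0.004, 0.021, 0.003]
--
[0.02, -0.056, 0.033, -0.004, 0.021, 0.003],
[0.018, -0.056, 0.034, -0.004, 0.021, 0.003],
[0.015, -0.057, 0.034, -0.004, 0.021, 0.003],
[0.012, -0.057, 0.034, -0.004, 0.021, 0.003],
[0.009, -0.058, 0.034, -0.004, 0.021, 0.003],
[0.006, -0.058, 0.034, -0.004, 0.021, 0.003],
[0.003, -0.059, 0.034, -0.004, 0.021, 0.003],
[0.001, -0.059, 0.033, -0.004, 0.021, 0.003]
--
```

Emit:
send_rows([
  [[0.05,-0.045,0.002,-0.004,0.021,0.003],[0.05,-0.046,0.005,-0.004,0.021,0.003],[0.049,-0.047,0.008,-0.004,0.021,0.003],[0.048,-0.047,0.01,-0.004,0.021,0.003],[0.046,-0.048,0.013,-0.004,0.021,0.003],[0.045,-0.049,0.015,-0.004,0.021,0.003],[0.043,-0.049,0.018,-0.004,0.021,0.003],[0.042,-0.05,0.02,-0.004,0.021,0.003]],
], jaw=0)

```text
clock: 0.77
eef_pos: [289.5, -383.2, 225.5]
tcp_rot: [0.952, 0.151, 0.267, -0.002]
contact_force: [1.7, 0.2, -0.8]
opening: -0.1
gripper_force: 0.0
```

Emit:
send_rows([
  [[0.04,-0.051,0.022,-0.004,0.021,0.003],[0.038,-0.051,0.024,-0.004,0.021,0.003],[0.036,-0.052,0.026,-0.004,0.021,0.003],[0.033,-0.053,0.027,-0.004,0.021,0.003],[0.031,-0.053,0.029,-0.004,0.021,0.003],[0.028,-0.054,0.03,-0.004,0.021,0.003],[0.026,-0.055,0.031,-0.004,0.021,0.003],[0.023,-0.055,0.032,-0.004,0.021,0.003]],
])

```text
clock: 1.43
eef_pos: [358.3, -235.6, 219.1]
tcp_rot: [0.853, 0.096, 0.512, -0.003]
contact_force: [-0.2, -0.9, -1.3]
opening: 0.1
gripper_force: 0.0
```

```bash
python3 - <<'E'
from h import *
st(); rows([430,-90,215],tgtR(),8)
E
```

```text
t 1.43 p [ 358.3 -235.6  219.1] axial -195.7 Y -198.3 Z 59.1 xtool [0.457 0.161 0.875] ztool [ 0.874  0.103 -0.475] F [-0.2 -0.9 -1.3] open 0.1 q [-1.32  0.11  2.43  1.37  1.1  -1.  ]
deg/row 3.67 mm/row 20.3
[0.022, -0.055, 0.033, -0.004, 0.02, 0.005],
[0.019, -0.055, 0.034, -0.004, 0.02, 0.005],
[0.016, -0.056, 0.034, -0.004, 0.02, 0.005],
[0.013, -0.057, 0.035, -0.004, 0.02, 0.005],
[0.01, -0.057, 0.035, -0.004, 0.02, 0.005],
[0.007, -0.058, 0.035, -0.004, 0.02, 0.005],
[0.004, -0.058, 0.034, -0.004, 0.02, 0.005],
[0.001, -0.059, 0.034, -0.004, 0.02, 0.005]
--
```

```bash
python3 - <<'E'
from h import *
rows([465,-100,205],tgtR(),8)
E
```

```text
deg/row 3.67 mm/row 21.6
[0.024, -0.049, 0.047, -0.004, 0.02, 0.005],
[0.021, -0.049, 0.048, -0.004, 0.02, 0.005],
[0.017, -0.05, 0.049, -0.004, 0.02, 0.005],
[0.013, -0.051, 0.049, -0.004, 0.02, 0.005],
[0.009, -0.052, 0.049, -0.004, 0.02, 0.005],
[0.005, -0.052, 0.049, -0.004, 0.02, 0.005],
[0.002, -0.053, 0.049, -0.004, 0.02, 0.005],
[-0.002, -0.054, 0.048, -0.004, 0.02, 0.005]
--
```

Emit:
send_rows([
  [[0.024,-0.049,0.047,-0.004,0.02,0.005],[0.021,-0.049,0.048,-0.004,0.02,0.005],[0.017,-0.05,0.049,-0.004,0.02,0.005],[0.013,-0.051,0.049,-0.004,0.02,0.005],[0.009,-0.052,0.049,-0.004,0.02,0.005],[0.005,-0.052,0.049,-0.004,0.02,0.005],[0.002,-0.053,0.049,-0.004,0.02,0.005],[-0.002,-0.054,0.048,-0.004,0.02,0.005]],
])

```text
clock: 2.1
eef_pos: [506.4, -158.1, 245.3]
tcp_rot: [0.715, 0.03, 0.697, -0.036]
contact_force: [0.2, -0.1, -0.5]
opening: 0.5
gripper_force: 0.0
```

```bash
python3 - <<'E'
from h import *
st(); c=cam("wrist"); print(c[0].round(1).tolist()); cv2.imwrite("pics/w1.png",arm.grab_frame("wrist")[:,:,::-1])
print("C near",proj(c,C-39*X))
E
```

```text
t 2.1 p [ 506.4 -158.1  245.3] axial -43.6 Y -129.0 Z 85.3 xtool [ 0.026 -0.008  1.   ] ztool [ 0.995  0.093 -0.025] F [ 0.2 -0.1 -0.5] open 0.5 q [-0.82  0.46  2.61  2.22  1.5  -1.5 ]
[[330.3, 0.0, 278.6], [0.0, 330.3, 210.4], [0.0, 0.0, 1.0]]
C near [ 64.3810264  394.38409291]
```

View pics/w1.png

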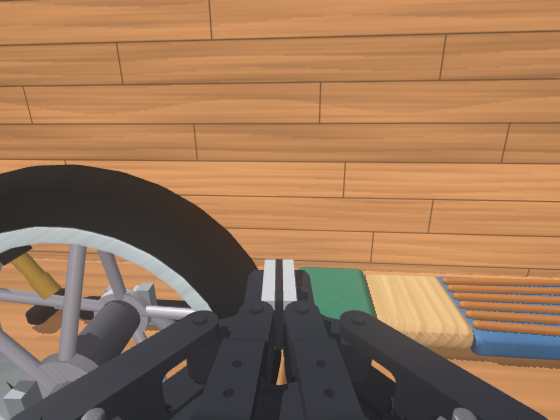

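The view is from the tool. The hub is at about (70,370), the brass stem at (35,275) upper left, and the right-hand spoke runs to (190,312), so θ≈2.58 is confirmed. Joint 3 hit its limit with the tool horizontal, so I'll tilt the tool 30° down instead.

```bash
python3 - <<'E'
from h import *
rows([475,-150,245],tgtR(-0.52),8)
E
```

```text
deg/row 3.55 mm/row 4.3
[0.0, -0.004, -0.014, -0.002, -0.02, -0.0],
[-0.001, -0.004, -0.014, -0.002, -0.02, -0.0],
[-0.001, -0.004, -0.014, -0.002, -0.02, -0.0],
[-0.002, -0.003, -0.014, -0.002, -0.02, -0.0],
[-0.003, -0.003, -0.013, -0.002, -0.02, -0.0],
[-0.004, -0.003, -0.013, -0.002, -0.02, -0.0],
[-0.005, -0.003, -0.013, -0.002, -0.02, -0.0],
[-0.006, -0.003, -0.013, -0.002, -0.02, -0.0]
--
```

Emit:
send_rows([
  [[0.0,-0.004,-0.014,-0.002,-0.02,0],[-0.001,-0.004,-0.014,-0.002,-0.02,0],[-0.001,-0.004,-0.014,-0.002,-0.02,0],[-0.002,-0.003,-0.014,-0.002,-0.02,0],[-0.003,-0.003,-0.013,-0.002,-0.02,0],[-0.004,-0.003,-0.013,-0.002,-0.02,0],[-0.005,-0.003,-0.013,-0.002,-0.02,0],[-0.006,-0.003,-0.013,-0.002,-0.02,0]],
])

```text
clock: 2.82
eef_pos: [470.5, -152.3, 246.8]
tcp_rot: [0.868, 0.02, 0.495, -0.009]
contact_force: [-0.1, 1.2, -0.5]
opening: -0.3
gripper_force: 0.0
```

```bash
python3 - <<'E'
from h import *
st(); rows(C-85*X-62*Y+30*Z,tgtR(-0.52),8)
E
```

```text
t 2.82 p [ 470.5 -152.3  246.8] axial -79.1 Y -121.2 Z 86.8 xtool [0.508 0.026 0.861] ztool [ 0.86   0.036 -0.509] F [-0.1  1.2 -0.5] open -0.3 q [-0.74 -0.02  2.41  1.74  0.66 -0.68]
deg/row 0.13 mm/row 10.3
[-0.022, -0.025, 0.01, 0.0, 0.001, -0.0],
[-0.022, -0.025, 0.01, 0.0, 0.001, -0.0],
[-0.022, -0.025, 0.01, 0.0, 0.001, -0.0],
[-0.022, -0.025, 0.01, 0.0, 0.001, -0.0],
[-0.022, -0.025, 0.01, 0.0, 0.001, -0.0],
[-0.022, -0.025, 0.01, 0.0, 0.001, -0.0],
[-0.022, -0.025, 0.01, 0.0, 0.001, -0.0],
[-0.022, -0.025, 0.01, 0.0, 0.001, -0.0]
--
```

Emit:
send_rows([
  [[-0.022,-0.025,0.01,0,0.001,0],[-0.022,-0.025,0.01,0,0.001,0],[-0.022,-0.025,0.01,0,0.001,0],[-0.022,-0.025,0.01,0,0.001,0],[-0.022,-0.025,0.01,0,0.001,0],[-0.022,-0.025,0.01,0,0.001,0],[-0.022,-0.025,0.01,0,0.001,0],[-0.022,-0.025,0.01,0,0.001,0]],
])

```text
clock: 3.48
eef_pos: [462.8, -92.2, 188.2]
tcp_rot: [0.862, 0.021, 0.507, -0.01]
contact_force: [0.5, -0.4, -0.0]
opening: 0.1
gripper_force: 0.0
```

```bash
python3 - <<'E'
from h import *
st(); c=cam("wrist"); cv2.imwrite("pics/w2.png",arm.grab_frame("wrist")[:,:,::-1])
E
```

```text
t 3.48 p [462.8 -92.2 188.2] axial -83.6 Y -60.8 Z 28.2 xtool [0.485 0.025 0.874] ztool [ 0.873  0.039 -0.485] F [ 0.5 -0.4 -0. ] open 0.1 q [-0.57  0.09  2.6   2.28  0.73 -1.19]
```

View pics/w2.png

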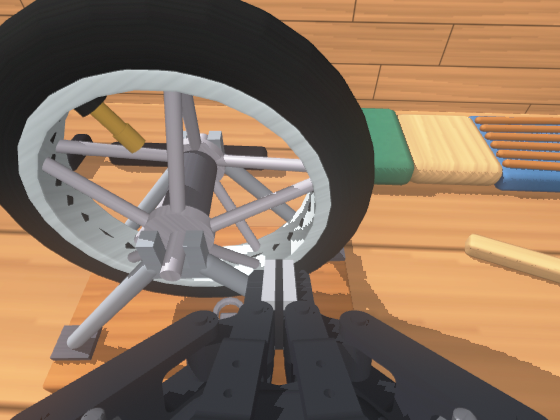

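The view shows the top spoke's near rod ending at about (172,92). The right spoke's near rod runs from (215,222) to (318,182), the stem is at (125,130), and the fingertip at (280,262) sits below the right spoke.

```bash
python3 - <<'E'
from h import *
c=cam("wrist")
for u in [(172,95),(316,182),(46,163)]: print(u,whl(c,u,-9))
print("stem tip",whl(c,(140,145),0),"stem foot",whl(c,(95,103),0)); print("hub axle end", proj(c,C-68*X), proj(c,C-39*X))
rows(C-8*X-58*Y-14*Z,tgtR(-0.52),8)
E
```

```text
(172, 95) [ 3.21 80.83]
(316, 182) [ 4.5  87.89]
(46, 163) [ 1.98 90.35]
stem tip [ 2.6  49.36] stem foot [ 2.61 82.36]
hub axle end [173.80551326 275.6951689 ] [183.22343646 236.16235718]
deg/row 0.08 mm/row 10.8
[0.001, -0.001, 0.036, 0.0, -0.0, -0.0],
[0.001, -0.001, 0.036, 0.0, -0.0, -0.0],
[0.001, -0.001, 0.036, 0.0, -0.0, -0.0],
[0.001, -0.001, 0.036, 0.0, -0.0, -0.0],
[0.001, -0.001, 0.036, 0.0, -0.0, -0.0],
[0.001, -0.001, 0.036, 0.0, -0.0, -0.0],
[0.001, -0.001, 0.036, 0.0, -0.0, -0.0],
[0.001, -0.001, 0.036, 0.0, -0.0, -0.0]
--
```

Emit:
send_rows([
  [[0,-0.001,0.036,0,0,0],[0,-0.001,0.036,0,0,0],[0,-0.001,0.036,0,0,0],[0,-0.001,0.036,0,0,0],[0,-0.001,0.036,0,0,0],[0,-0.001,0.036,0,0,0],[0,-0.001,0.036,0,0,0],[0,-0.001,0.036,0,0,0]],
])

```text
clock: 4.2
eef_pos: [539.1, -86.7, 146.6]
tcp_rot: [0.861, 0.021, 0.507, -0.011]
contact_force: [-0.6, -0.5, -0.1]
opening: -0.0
gripper_force: 0.0
```

```bash
cat >> h.py <<'E'
def arc(a0,a1,n,r,ax,pitch=-0.52,r1=None):
    """tip from now to arc angle a0, on to a1 in n rows; prints tool-frame rows"""
    s=arm.sense(); Rt=R.from_quat(s["tcp_rot"]); p=s["eef_pos"]; w=(Rt.inv()*tgtR(pitch)).as_rotvec()/n/np.pi
    r1=r if r1 is None else r1
    for k in range(1,n+1):
        f=k/n; q=wp(a0+(a1-a0)*f,r+(r1-r)*f,ax); print(np.r_[Rt.inv().apply(q-p)/300,w].round(3).tolist(),np.linalg.norm(q-p).round(1)); p=q
E
python3 - <<'E'
from h import *
st(); s=arm.sense(); d=s["eef_pos"]-C; a=np.arctan2(d@Y,-d[2])%(2*np.pi); r=np.hypot(d@Y,d[2]); print(a,r); arc(a,a-0.5,8,r,-8,r1=57)
E
```

```text
t 4.2 p [539.1 -86.7 146.6] axial -7.1 Y -59.4 Z -13.4 xtool [0.484 0.025 0.875] ztool [ 0.874  0.04  -0.485] F [-0.6 -0.5 -0.1] open -0.0 q [-0.41  0.3   2.53  2.58  0.79 -1.38]
4.933794662760651 60.93636083897105
[0.01, 0.001, -0.009, 0.0, -0.001, -0.0] 3.9
[0.011, -0.0, -0.006, 0.0, -0.001, -0.0] 3.8
[0.011, -0.001, -0.006, 0.0, -0.001, -0.0] 3.8
[0.011, -0.002, -0.006, 0.0, -0.001, -0.0] 3.7
[0.011, -0.002, -0.006, 0.0, -0.001, -0.0] 3.7
[0.01, -0.003, -0.006, 0.0, -0.001, -0.0] 3.7
[0.01, -0.004, -0.006, 0.0, -0.001, -0.0] 3.6
[0.01, -0.004, -0.005, 0.0, -0.001, -0.0] 3.6
```

Emit:
send_rows([
  [[0.01,0.001,-0.009,0,-0.001,0],[0.011,0,-0.006,0,-0.001,0],[0.011,-0.001,-0.006,0,-0.001,0],[0.011,-0.002,-0.006,0,-0.001,0],[0.011,-0.002,-0.006,0,-0.001,0],[0.01,-0.003,-0.006,0,-0.001,0],[0.01,-0.004,-0.006,0,-0.001,0],[0.01,-0.004,-0.005,0,-0.001,0]],
])

```text
clock: 4.87
eef_pos: [537.0, -81.9, 176.2]
tcp_rot: [0.868, 0.021, 0.496, -0.01]
contact_force: [-2.5, -0.5, -4.1]
opening: -0.0
gripper_force: 2.1
```

```bash
cat >> h.py <<'E'
def here():
    st(); d=arm.sense()["eef_pos"]-C; a=np.arctan2(d@Y,-d[2])%(2*np.pi); r=np.hypot(d@Y,d[2]); print("finger angle",a.round(3),"r",r.round(1)); return a,r
E
python3 - <<'E'
from h import *
a,r=here(); arc(a,a-0.6,8,r,-8,r1=54)
E
```

```text
t 4.87 p [537.  -81.9 176.2] axial -8.9 Y -54.5 Z 16.2 xtool [0.507 0.026 0.861] ztool [ 0.861  0.039 -0.508] F [-2.5 -0.5 -4.1] open -0.0 q [-0.38  0.19  2.48  2.49  0.63 -1.25]
finger angle 4.424 r 56.8
[0.013, -0.006, -0.004, 0.0, 0.001, -0.0] 4.4
[0.011, -0.007, -0.006, 0.0, 0.001, -0.0] 4.2
[0.01, -0.007, -0.006, 0.0, 0.001, -0.0] 4.2
[0.01, -0.008, -0.006, 0.0, 0.001, -0.0] 4.2
[0.009, -0.009, -0.005, 0.0, 0.001, -0.0] 4.2
[0.008, -0.01, -0.005, 0.0, 0.001, -0.0] 4.1
[0.008, -0.01, -0.005, 0.0, 0.001, -0.0] 4.1
[0.007, -0.011, -0.004, 0.0, 0.001, -0.0] 4.1
```

Emit:
send_rows([
  [[0.013,-0.006,-0.004,0,0.001,0],[0.011,-0.007,-0.006,0,0.001,0],[0.01,-0.007,-0.006,0,0.001,0],[0.01,-0.008,-0.006,0,0.001,0],[0.009,-0.009,-0.005,0,0.001,0],[0.008,-0.01,-0.005,0,0.001,0],[0.008,-0.01,-0.005,0,0.001,0],[0.007,-0.011,-0.004,0,0.001,0]],
])

```text
clock: 5.53
eef_pos: [538.1, -61.4, 203.0]
tcp_rot: [0.861, 0.021, 0.508, -0.011]
contact_force: [0.6, -2.7, -3.3]
opening: 0.4
gripper_force: 1.4
```

```bash
python3 - <<'E'
from h import *
a,r=here(); arc(a,a-0.5,8,r,-8,r1=51)
E
```

```text
t 5.53 p [538.1 -61.4 203. ] axial -6.7 Y -34.1 Z 43.0 xtool [0.482 0.025 0.876] ztool [ 0.875  0.039 -0.483] F [ 0.6 -2.7 -3.3] open 0.4 q [-0.32  0.13  2.47  2.54  0.58 -1.23]
finger angle 3.813 r 54.9
[0.003, -0.01, -0.007, 0.0, -0.001, -0.0] 3.7
[0.004, -0.01, -0.002, 0.0, -0.001, -0.0] 3.4
[0.004, -0.011, -0.002, 0.0, -0.001, -0.0] 3.4
[0.003, -0.011, -0.002, 0.0, -0.001, -0.0] 3.4
[0.002, -0.011, -0.001, 0.0, -0.001, -0.0] 3.3
[0.002, -0.011, -0.001, 0.0, -0.001, -0.0] 3.3
[0.001, -0.011, -0.001, 0.0, -0.001, -0.0] 3.3
[0.0, -0.011, -0.0, 0.0, -0.001, -0.0] 3.2
```

Emit:
send_rows([
  [[0.003,-0.01,-0.007,0,-0.001,0],[0.004,-0.01,-0.002,0,-0.001,0],[0.004,-0.011,-0.002,0,-0.001,0],[0.003,-0.011,-0.002,0,-0.001,0],[0.002,-0.011,-0.001,0,-0.001,0],[0.002,-0.011,-0.001,0,-0.001,0],[0.001,-0.011,-0.001,0,-0.001,0],[0,-0.011,0,0,-0.001,0]],
])

```text
clock: 6.2
eef_pos: [535.0, -35.6, 209.4]
tcp_rot: [0.868, 0.021, 0.497, -0.01]
contact_force: [-0.1, -4.1, 0.2]
opening: 0.0
gripper_force: 2.1
```

```bash
python3 - <<'E'
from h import *
a,r=here(); arc(a,a-0.5,8,r,-8,r1=54)
E
```

```text
t 6.2 p [535.  -35.6 209.4] axial -8.4 Y -8.1 Z 49.4 xtool [0.506 0.026 0.862] ztool [ 0.861  0.039 -0.506] F [-0.1 -4.1  0.2] open 0.0 q [-0.23  0.09  2.46  2.62  0.48 -1.25]
finger angle 3.305 r 50.1
[0.003, -0.01, -0.0, 0.0, 0.0, -0.0] 3.2
[0.002, -0.01, -0.001, 0.0, 0.0, -0.0] 3.2
[0.001, -0.011, -0.001, 0.0, 0.0, -0.0] 3.2
[0.001, -0.011, -0.001, 0.0, 0.0, -0.0] 3.3
[0.0, -0.011, -0.0, 0.0, 0.0, -0.0] 3.3
[-0.0, -0.011, 0.0, 0.0, 0.0, -0.0] 3.3
[-0.001, -0.011, 0.0, 0.0, 0.0, -0.0] 3.4
[-0.002, -0.011, 0.001, 0.0, 0.0, -0.0] 3.4
```

Emit:
send_rows([
  [[0.003,-0.01,0,0,0,0],[0.002,-0.01,-0.001,0,0,0],[0.001,-0.011,-0.001,0,0,0],[0.001,-0.011,-0.001,0,0,0],[0,-0.011,0,0,0,0],[0,-0.011,0,0,0,0],[-0.001,-0.011,0,0,0,0],[-0.002,-0.011,0.001,0,0,0]],
])

```text
clock: 6.87
eef_pos: [534.1, -9.7, 210.9]
tcp_rot: [0.867, 0.021, 0.497, -0.011]
contact_force: [0.9, -3.8, -0.1]
opening: 0.1
gripper_force: 1.5
```

```bash
python3 - <<'E'
from h import *
a,r=here(); arc(a,a-0.4,8,r,-8,r1=56)
cv2.imwrite("pics/w3.png",arm.grab_frame("wrist")[:,:,::-1])
E
```

```text
t 6.87 p [534.1  -9.7 210.9] axial -8.0 Y 17.8 Z 50.9 xtool [0.505 0.026 0.863] ztool [ 0.862  0.039 -0.505] F [ 0.9 -3.8 -0.1] open 0.1 q [-0.13  0.08  2.46  2.8   0.46 -1.35]
finger angle 2.806 r 53.9
[-0.002, -0.009, 0.001, 0.0, 0.0, -0.0] 2.7
[-0.002, -0.009, 0.001, 0.0, 0.0, -0.0] 2.7
[-0.003, -0.009, 0.002, 0.0, 0.0, -0.0] 2.7
[-0.003, -0.008, 0.002, 0.0, 0.0, -0.0] 2.8
[-0.004, -0.008, 0.002, 0.0, 0.0, -0.0] 2.8
[-0.004, -0.008, 0.002, 0.0, 0.0, -0.0] 2.8
[-0.004, -0.008, 0.002, 0.0, 0.0, -0.0] 2.8
[-0.005, -0.008, 0.003, 0.0, 0.0, -0.0] 2.8
```

View pics/w3.png

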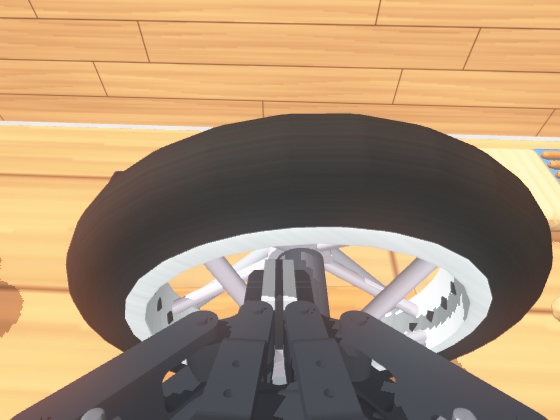

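The pushed spoke is now left of the finger, its near rod ending at about (212,262). Another near rod is on the right, ending at about (437,265).

```bash
python3 - <<'E'
from h import *
c=cam("wrist")
for u in [(212,262),(437,265)]:
    for x in (-9,9): print(u,x,whl(c,u,x))
E
```

```text
(212, 262) -9 [ 2.52 80.93]
(212, 262) 9 [ 2.18 65.4 ]
(437, 265) -9 [ 3.87 84.07]
(437, 265) 9 [ 4.28 79.92]
```

Emit:
send_rows([
  [[-0.002,-0.009,0.001,0,0,0],[-0.002,-0.009,0.001,0,0,0],[-0.003,-0.009,0.002,0,0,0],[-0.003,-0.008,0.002,0,0,0],[-0.004,-0.008,0.002,0,0,0],[-0.004,-0.008,0.002,0,0,0],[-0.004,-0.008,0.002,0,0,0],[-0.005,-0.008,0.003,0,0,0]],
])

```text
clock: 7.58
eef_pos: [532.9, 10.1, 201.3]
tcp_rot: [0.867, 0.021, 0.497, -0.01]
contact_force: [1.4, -4.4, 1.1]
opening: -0.3
gripper_force: 2.0
```

```bash
python3 - <<'E'
from h import *
a,r=here(); arc(a,a-0.2,8,r,-8,r1=57)
E
```

```text
t 7.58 p [532.9  10.1 201.3] axial -8.1 Y 37.6 Z 41.3 xtool [0.505 0.026 0.863] ztool [ 0.862  0.039 -0.506] F [ 1.4 -4.4  1.1] open -0.3 q [-0.05  0.1   2.48  2.96  0.49 -1.46]
finger angle 2.403 r 55.9
[-0.002, -0.004, 0.002, 0.0, 0.0, -0.0] 1.4
[-0.003, -0.004, 0.001, 0.0, 0.0, -0.0] 1.4
[-0.003, -0.004, 0.002, 0.0, 0.0, -0.0] 1.4
[-0.003, -0.004, 0.002, 0.0, 0.0, -0.0] 1.4
[-0.003, -0.003, 0.002, 0.0, 0.0, -0.0] 1.4
[-0.003, -0.003, 0.002, 0.0, 0.0, -0.0] 1.4
[-0.003, -0.003, 0.002, 0.0, 0.0, -0.0] 1.4
[-0.003, -0.003, 0.002, 0.0, 0.0, -0.0] 1.4
```

Emit:
send_rows([
  [[-0.002,-0.004,0.002,0,0,0],[-0.003,-0.004,0.001,0,0,0],[-0.003,-0.004,0.002,0,0,0],[-0.003,-0.004,0.002,0,0,0],[-0.003,-0.003,0.002,0,0,0],[-0.003,-0.003,0.002,0,0,0],[-0.003,-0.003,0.002,0,0,0],[-0.003,-0.003,0.002,0,0,0]],
])

```text
clock: 8.25
eef_pos: [532.9, 18.4, 193.2]
tcp_rot: [0.867, 0.021, 0.497, -0.01]
contact_force: [2.1, -4.7, 1.1]
opening: -0.2
gripper_force: 2.1
```

```bash
python3 - <<'E'
from h import *
here(); 
cv2.imwrite("pics/w4.png",arm.grab_frame("wrist")[:,:,::-1])
E
```

```text
t 8.25 p [532.9  18.4 193.2] axial -7.6 Y 45.8 Z 33.2 xtool [0.505 0.026 0.863] ztool [ 0.862  0.039 -0.506] F [ 2.1 -4.7  1.1] open -0.2 q [-0.02  0.12  2.5   3.03  0.52 -1.51]
finger angle 2.197 r 56.6
```

View pics/w4.png

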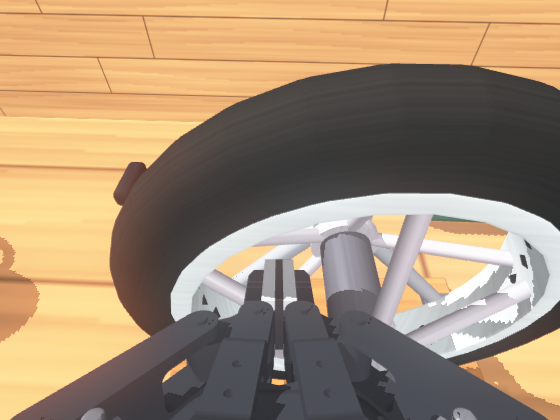

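Left spoke ends at about (205,276), the near rod to the right of the hub at about (417,217), and the far-right near rod at about (525,292).

```bash
python3 - <<'E'
from h import *
c=cam("wrist")
for u,k in [((205,276),0),((417,217),1),((525,292),2)]:
    w=whl(c,u,-9); print(w, w[0]-k*2*np.pi/5-0.6*np.pi)
a,r=here(); arc(a,a-0.1,8,r,-8,r1=57)
E
```

```text
[ 2.   87.69] 0.11504440784612413
[ 3.24 79.97] 0.0984073464102071
[ 4.5  85.93] 0.10177028497428964
t 8.3 p [532.8  18.6 192.9] axial -7.7 Y 46.1 Z 32.9 xtool [0.506 0.026 0.862] ztool [ 0.862  0.039 -0.506] F [ 3.1 -2.2 -0.1] open -0.2 q [-0.02  0.12  2.5   3.03  0.52 -1.51]
finger angle 2.19 r 56.6
[-0.002, -0.001, 0.0, 0.0, 0.0, -0.0] 0.8
[-0.002, -0.001, 0.001, 0.0, 0.0, -0.0] 0.7
[-0.002, -0.001, 0.001, 0.0, 0.0, -0.0] 0.7
[-0.002, -0.001, 0.001, 0.0, 0.0, -0.0] 0.7
[-0.002, -0.001, 0.001, 0.0, 0.0, -0.0] 0.7
[-0.002, -0.001, 0.001, 0.0, 0.0, -0.0] 0.7
[-0.002, -0.001, 0.001, 0.0, 0.0, -0.0] 0.7
[-0.002, -0.001, 0.001, 0.0, 0.0, -0.0] 0.7
```

Emit:
send_rows([
  [[-0.002,-0.002,0.001,0,0,0],[-0.002,-0.001,0.001,0,0,0],[-0.002,-0.002,0.001,0,0,0],[-0.002,-0.001,0.001,0,0,0],[-0.002,-0.002,0.001,0,0,0],[-0.002,-0.001,0.001,0,0,0],[-0.002,-0.001,0.001,0,0,0],[-0.002,-0.001,0.001,0,0,0]],
])

```text
clock: 8.97
eef_pos: [532.7, 21.6, 188.1]
tcp_rot: [0.867, 0.021, 0.497, -0.01]
contact_force: [4.6, -4.0, 1.1]
opening: 0.2
gripper_force: 2.2
```

```bash
python3 - <<'E'
from h import *
here(); rt=R.from_quat(arm.sense()["tcp_rot"]); print(rt.inv().apply(-2*Y+1.5*Z)/300)
E
```

```text
t 8.97 p [532.7  21.6 188.1] axial -7.7 Y 49.1 Z 28.1 xtool [0.504 0.025 0.863] ztool [ 0.862  0.039 -0.505] F [ 4.6 -4.   1.1] open 0.2 q [-0.01  0.14  2.51  3.05  0.54 -1.52]
finger angle 2.091 r 56.6
[ 0.00432756  0.00667851 -0.00247267]
```

Emit:
send_rows([
  [[0.005,0.007,-0.003,0,0,0],[0.005,0.007,-0.003,0,0,0],[0,0,-0.03,0,0,0],[0,0,-0.04,0,0,0],[0,0,-0.04,0,0,0],[0,0,-0.04,0,0,0],[0,0,-0.04,0,0,0],[0,0,-0.04,0,0,0]],
])

```text
clock: 9.63
eef_pos: [470.9, 14.9, 225.6]
tcp_rot: [0.868, 0.021, 0.496, -0.01]
contact_force: [0.2, 0.1, 0.3]
opening: 0.1
gripper_force: 0.0
```

Emit:
send_rows([
  [[0.03,0,-0.03,0,0,0],[0.03,0,-0.03,0,0,0],[0.03,0,-0.03,0,0,0],[0.03,0,-0.02,0,0,0],[0.03,0,-0.01,0,0,0],[0,0,0,0,0,0],[0,0,0,0,0,0],[0,0,0,0,0,0]],
])

```text
clock: 10.3
eef_pos: [463.6, 14.5, 281.9]
tcp_rot: [0.868, 0.021, 0.496, -0.01]
contact_force: [0.0, 1.0, -0.9]
opening: -0.0
gripper_force: 0.0
```

```bash
python3 - <<'E'
from h import *
here(); 
cv2.imwrite("pics/w5.png",arm.grab_frame("wrist")[:,:,::-1])
E
```

```text
t 10.3 p [463.6  14.5 281.9] axial -77.0 Y 45.7 Z 121.9 xtool [0.508 0.026 0.861] ztool [ 0.86   0.039 -0.508] F [ 0.   1.  -0.9] open -0.0 q [-0.05 -0.21  2.44  2.56  0.15 -1.04]
finger angle 2.783 r 130.1
```

View pics/w5.png

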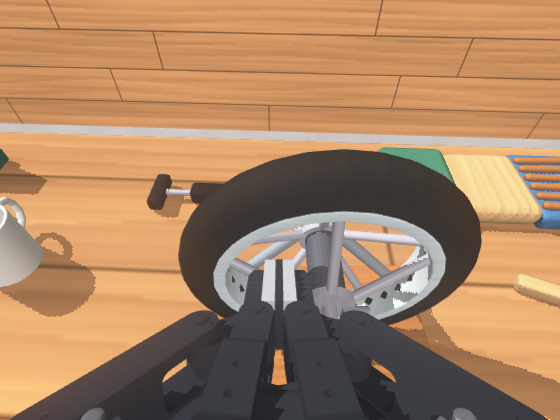

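The tool is clear of the wheel. The top spoke's near rod ends at about (337,225) and the right one at about (428,264).

```bash
python3 - <<'E'
from h import *
c=cam("wrist")
for u,k in [((232,263),0),((337,226),1),((428,264),2)]:
    w=whl(c,u,-9); print(w, w[0]-k*2*np.pi/5-0.6*np.pi)
E
```

```text
[ 1.88 86.75] -0.004955592153875976
[ 3.13 75.72] -0.011592653589793223
[ 4.44 86.85] 0.04177028497429003
```

```bash
python3 -c "
from station import arm
print(arm.hand_in())"
```

```text
the job is handed in; nothing more can be done
None
```

I turned the wheel about 2.6 rad by pushing one spoke; the valve is now at the bottom, stem up, within about 0.02 rad by the spoke angles in the last view. The arm is clear, and the job was handed in at about 10.4 s, but no verdict came back.

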